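# File the cassettes from the carton into the rack

### The job

File the two cassettes from the cardboard carton in the wooden rack, one to a slot, each standing on its short end and fully down: the one with the blue end label in the slot with the blue tab, the one with the white end label in the slot with the white tab. The carton lets you hold a cassette only by its flat faces and the rack only by its narrow sides, so set each one down on its end on the bare desk and take it again the other way. Lower them in, never let them drop, and leave the two cassettes already in the rack and the brown bottle where they are.

Things in the scene. Friction and masses are not known exactly. Their poses are not given: they have to be found in the camera images.
- carton: fixed open cardboard carton, 84 (x) x 162 (y) x 119 mm high, walls 4 mm; origin at its underside's centre, on the desk. Two cassettes stand on end in foam grooves 21 mm wide, 20 mm deep at y = -28.5 and 28.5 mm: lower end 5 mm, top 113 mm over the desk; 3 mm of room beside the narrow sides, 40 mm beside the flat faces.
- rack: fixed wooden rack, base 88 (x) x 146 (y) mm, origin at its underside's centre, on the desk. Five slots at y = -56 to 56 mm, 28 mm apart (-28 and 28 full), 22 mm wide; dividers 6 thick, 58 long in x, 127 mm high, tops rounded. A seated cassette's top is at 114 mm; its narrow sides stand out 5.5 mm past the dividers at +x and -x. 16 mm high lips at x = -41 and 41, 76 mm apart, close the slot ends.
- slot_blue (a point): the empty slot with the blue tab on the desk before its -x end: centre of the floor of that slot, 6 mm above the desk; x and y as the rack's. The tab is a 20 x 22 x 14 mm block whose centre lies 55 mm from this point along the rack's -x.
- slot_white (a point): the empty slot with the white tab: centre of the floor of that slot, 6 mm above the desk; x and y as the rack's. The tab is a 20 x 22 x 14 mm block whose centre lies 55 mm from this point along the rack's -x. (The third empty slot, with a red tab, is not needed.)
- blue_center (a point): the blue-and-white cassette with a blue end label: 69 x 108 x 17 mm (its x, y, z), 0.05 to 0.1 kg; this is its centre, the label is on its upper end (+y). It starts on a short end in the carton: y axis up, z (thickness) along the carton's length, x across it. On a short end on the desk it stays upright.
- white_center (a point): the brown-mauve cassette with a white end label: 69 x 108 x 17 mm (its x, y, z), 0.05 to 0.1 kg; this is its centre, the label is on its upper end (+y). It starts on a short end in the carton: y axis up, z (thickness) along the carton's length, x across it. On a short end on the desk it stays upright.
- kept_1_center (a point): cassette already standing in the rack's slot at y = -28 mm, same size; its centre. To be left alone.
- kept_2_center (a point): cassette already standing in the rack's slot at y = +28 mm, same size; its centre. To be left alone.
- bottle_center (a point): small brown bottle with a white cap, 34 x 34 x 88 mm, standing on the desk behind the work; its centre, 44 mm up. To be left alone.
Mind the look-alikes: they are no part of the job. Leave any green look-alike of the part that bears slot_blue alone.

How it is judged:
At the end, for the whole second after the job is handed in: Blue-label cassette in the blue-tab slot, white-label one in the white-tab slot: each centre within 8 mm along and 7 mm across of the slot's centre and 50 to 58 mm over its floor (54 when fully down), long side within 0.1 rad of upright, both at rest (x of blue_center in the frame of slot_blue between -0.008 and 0.008 m and y of blue_center in the frame of slot_blue between -0.007 and 0.007 m and z of blue_center in the frame of slot_blue between 0.05 and 0.058 m and angle between the y axis of blue_center and the z axis of slot_blue, either way round below 0.1 rad and x of white_center in the frame of slot_white between -0.008 and 0.008 m and y of white_center in the frame of slot_white between -0.007 and 0.007 m and z of white_center in the frame of slot_white between 0.05 and 0.058 m and angle between the y axis of white_center and the z axis of slot_white, either way round below 0.1 rad and linear speed of each of cassette_blue, cassette_white below 0.02 m/s and angular speed of each of cassette_blue, cassette_white below 0.2 rad/s); the robot touches nothing.
It fails at once if the cassette with the blue label falls freely (faster than 0.4 m/s out of the fingers) (linear speed of cassette_blue above 0.4 m/s and contact force between each of the arm, the fingers and cassette_blue below 0.2 N).
It fails at once if the cassette with the white label falls freely (faster than 0.4 m/s out of the fingers) (linear speed of cassette_white above 0.4 m/s and contact force between each of the arm, the fingers and cassette_white below 0.2 N).
It fails at once if a cassette already filed in the rack is lifted or shifted by more than 15 mm (distance of any of kept_1_center, kept_2_center from where it was at the start of the episode above 0.015 m).
It fails at once if the brown bottle is pushed more than 30 mm or knocked over (distance of bottle_center from where it was at the start of the episode above 0.03 m or angle between bottle_center's own z axis and vertical above 0.5 rad).
It also fails if it takes over 72 s, if anything falls off the work surface, if the arm or the gripper's body presses on something with over 40 N, if the wrist force passes 120 N, or if a joint passes its speed limit or range.

### The arm

A 6-joint arm with a two-finger parallel gripper is mounted at the origin on a cart in front of the work surface, level with it; the furniture and walls round the work are solid. World frame = base frame: x ahead of the robot, y to its left, z up, the work surface at z = 0. Lengths are in m, angles in rad, forces in N, time in s.
With the tool pointing down it reaches from about 0.375 to 0.75 m from the base axis. Payload 9 kg.
Tool frame: the origin (TCP) lies midway between the tips of the shut fingers; the grasp point (between the pads) lies 19 mm behind it; z points along the fingers, y is the direction in which the jaws open and shut (so a half turn about z gives the same grasp; the last joint's range is limited). The gripper opens to 85 mm and grips with 20 to 120 N. Pads are 22 mm wide; open, the fingers measure 114 mm over their backs; the gripper's body (76 mm by 85 mm) begins 54 mm behind the grasp point. The pads swing forward as they close: fully open they stand 13 mm farther back than shut.
Start: joints at [1.08, 0.104, 0.097, 1.564, 0, 1.353], TCP at [0.162, 0.578, 0.231] pointing down, gripper open.
Joint ranges: [-2.99, 2.99], [-0.84, 1.86], [-1.1, 1.16], [-1.84, 2.11], [-1.51, 1.56], [-3.14, 3.14]. Speed limits (rad/s): [2.22, 2.22, 2.57, 3.14, 3.14, 3.14].

### API

Orientations are given as a rotation vector (axis times angle).
In Python, from plant import bot, hand, inverse_kinematics, cams gives the robot as it stands. Calls block until the motion is done:
- bot.goto(position, orientation): joint-space move of the TCP to a pose.
- bot.move_linear(position, max_speed=0.15, attitude=None, threshold=None): straight line of the TCP; attitude=None keeps the orientation; max_speed is the mean speed in m/s. With threshold (N) it stops when the force on the tool has changed by that much, and returns True; else False.
- bot.move_j(angles): joint-space move.
- hand.gripper_to(opening, f_grip=None): finger opening in m; f_grip is the grip in N (None keeps the last); returns when the fingers have stopped.
- bot.wait(seconds).
- inverse_kinematics(position, orientation): joint angles nearest the present ones, or None.
- bot.sense(): the state.
- cams.grab_frame(name): name is "scene" or "side" or "wrist"; returns the picture (400x640x3 uint8, blue, green, red); there is no depth.
- cams.camera_info(name): a dict with "intrinsics" (3x3 intrinsics, pixels), "cam_to_world" (4x4, takes a point from camera to world coordinates). Camera axes: x right, y up, looking along -z (the intrinsics and any distortion apply to the point x, -y, -z); pixel columns grow to the right and rows downward; lengths in m; the calibration is good to about 2 mm. A picture is of the moment at which its call begins: read the wrist's pose just before it. camera_info takes no time and is no camera call; for the wrist camera it gives the pose at the moment of the call.
A pose or a line that the arm cannot do raises bot.PlanningError and nothing moves.
- bot.sign_off(): hands the job in, once; it reports no verdict.
The state is a dict: "clock": time; "joint_pos": joint angles; "qd": joint speeds; "joint_efforts": joint torques, N m; "tcp_pos": TCP position; "eef_rot": TCP orientation; "ft_force": force on the tool from outside, world axes, zero at the start; "ft_torque": the same for the moment, N m; "grip_width": finger opening in m.
Only numpy, scipy, OpenCV 4.12 (cv2) and the standard library are available. Lean on these libraries where they do the work, as an engineer would, in place of code of your own. Each camera call takes 0.05 s, during which the arm holds its last target.

## Working session

There is one attempt and no reset: what is moved stays moved. The work goes in short steps, each a Python script; the robot and the scene stay as the last script left them, time stands still between calls to the robot, and variables do not carry over. Pictures are saved under pics/ and viewed, and the job is handed in when it is done.

```bash
ls; mkdir -p pics; python3 - <<'E'
from plant import bot,hand,inverse_kinematics,cams
import cv2,numpy as np
np.set_printoptions(precision=4,suppress=True)
for n in ["scene","side","wrist"]:
    i=cams.camera_info(n); print(n,{k:np.array(v) if not isinstance(v,str) else v for k,v in i.items()})
    cv2.imwrite(f"pics/{n}0.png",cams.grab_frame(n))
print(bot.sense())
E
```

```text
pics
scene {'intrinsics': array([[431.0939,   0.    , 323.3156],
       [  0.    , 431.0939, 196.1239],
       [  0.    ,   0.    ,   1.    ]]), 'cam_to_world': array([[-0.7981,  0.3174, -0.5122,  0.1155],
       [-0.6024, -0.3999,  0.6908,  0.469 ],
       [ 0.0144,  0.8598,  0.5104,  0.5167],
       [ 0.    ,  0.    ,  0.    ,  1.    ]])}
side {'intrinsics': array([[435.8973,   0.    , 319.9275],
       [  0.    , 435.8973, 201.9902],
       [  0.    ,   0.    ,   1.    ]]), 'cam_to_world': array([[ 0.9281,  0.2537, -0.2724,  0.2841],
       [-0.3718,  0.5949, -0.7126, -0.8788],
       [-0.0187,  0.7627,  0.6465,  0.7239],
       [ 0.    ,  0.    ,  0.    ,  1.    ]])}
wrist {'intrinsics': array([[292.5353,   0.    , 322.3645],
       [  0.    , 292.5353, 198.6697],
       [  0.    ,   0.    ,   1.    ]]), 'cam_to_world': array([[ 0.2697, -0.9249, -0.2679,  0.0933],
       [ 0.9629,  0.2592,  0.0746,  0.5969],
       [ 0.0005, -0.2781,  0.9606,  0.374 ],
       [ 0.    ,  0.    ,  0.    ,  1.    ]])}
{'clock': 0.15, 'joint_pos': array([1.0803, 0.1046, 0.0967, 1.5639, 0.    , 1.3531]), 'qd': array([-0.0002, -0.0022,  0.0017,  0.0001, -0.0014,  0.0004]), 'joint_efforts': array([  0.0023, -55.7356,  50.4008,   0.0125,  -0.0004,   0.    ]), 'tcp_pos': array([0.1615, 0.5776, 0.2307]), 'eef_rot': array([-0.4271, -3.1121,  0.0014]), 'ft_force': array([-0.1425,  0.598 , -0.8294]), 'ft_torque': array([ 0.0118, -0.0214, -0.0358]), 'grip_width': 0.08601708624961606}
```

View pics/scene0.png

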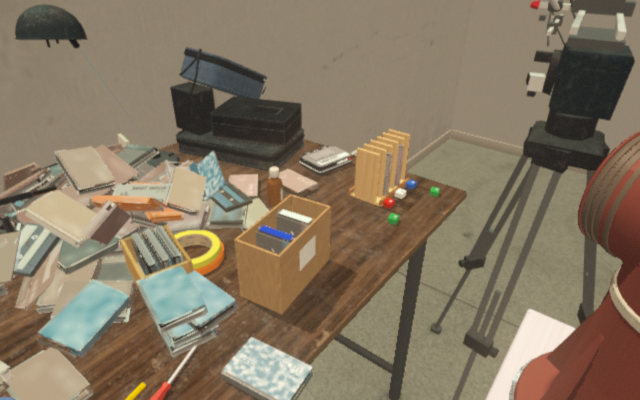

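View pics/side0.png

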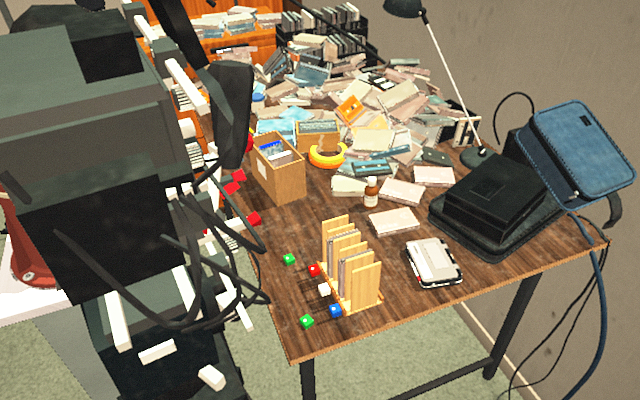

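View pics/wrist0.png

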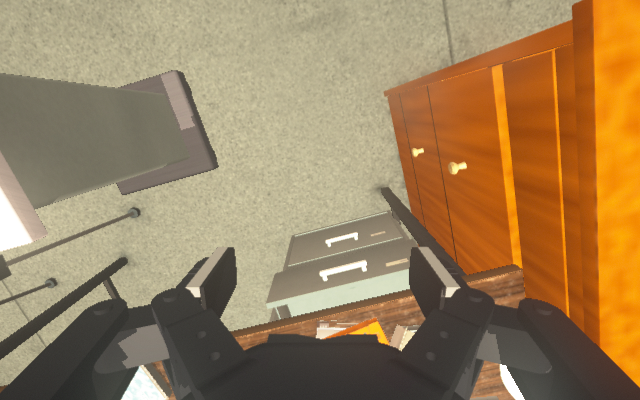

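```bash
python3 - <<'E'
import cv2
def c(n,x,y,w,h,o):
    im=cv2.imread(f"pics/{n}0.png")[y:y+h,x:x+w]; s=min(800/w,600/h)
    cv2.imwrite(f"pics/{o}.png",cv2.resize(im,None,fx=s,fy=s,interpolation=cv2.INTER_CUBIC))
c("scene",340,120,120,90,"sr");c("scene",230,160,120,150,"sc");c("side",270,200,130,130,"dr");c("side",235,110,160,120,"dc")
E
```

```text
(no output)
```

View pics/sr.png

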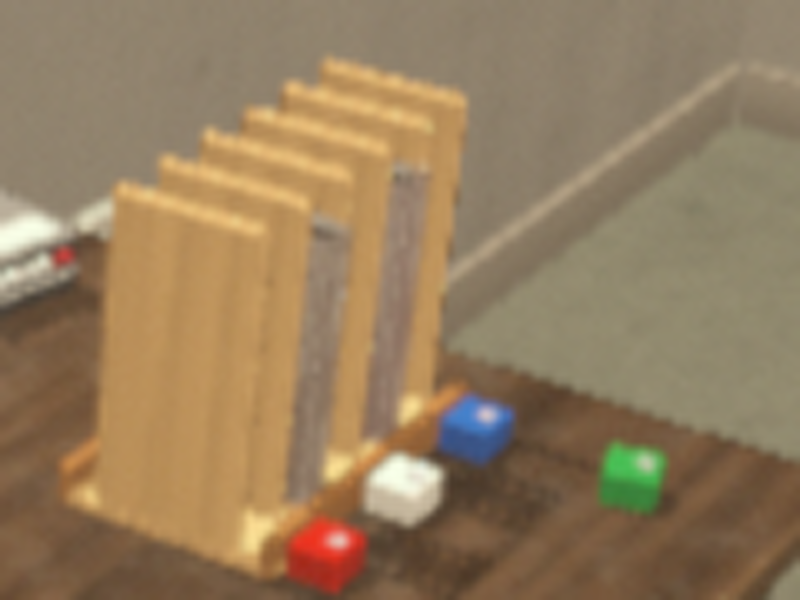

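View pics/sc.png

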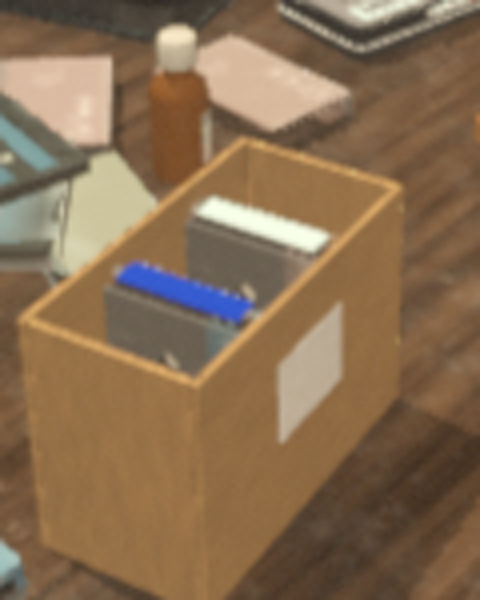

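View pics/dr.png

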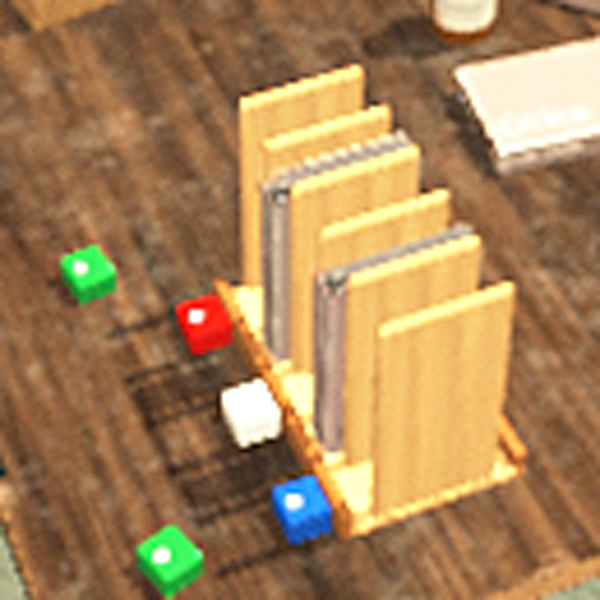

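View pics/dc.png

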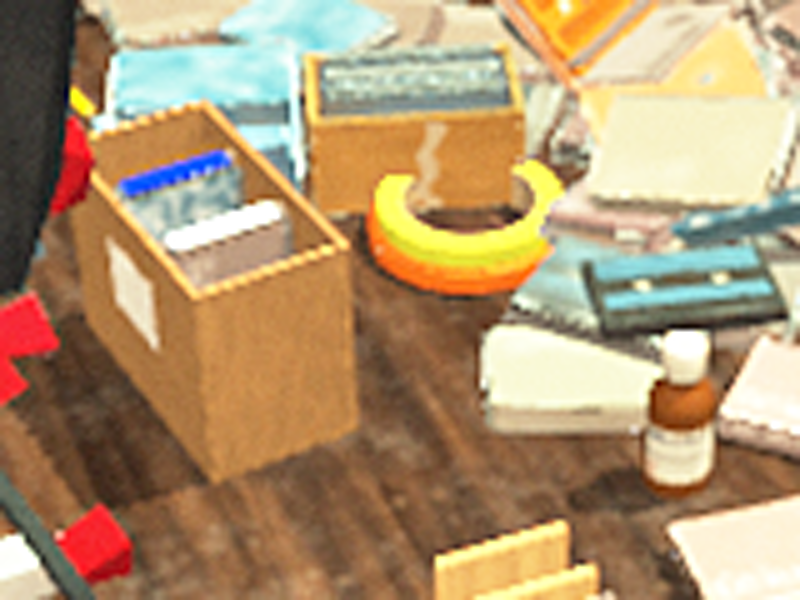

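```bash
cat > fit.py <<'E'
from plant import bot,hand,inverse_kinematics,cams
import numpy as np
from scipy.optimize import least_squares
np.set_printoptions(precision=4,suppress=True)
def proj(ci,P):
    K=np.array(ci["intrinsics"]);T=np.array(ci["cam_to_world"])
    c=(np.asarray(P)-T[:3,3])@T[:3,:3]; c=c*[1,-1,-1]
    u=c@K.T; return u[:,:2]/u[:,2:]
def ray(ci,uv,z):
    K=np.array(ci["intrinsics"]);T=np.array(ci["cam_to_world"])
    d=np.linalg.inv(K)@[uv[0],uv[1],1]; d=T[:3,:3]@(d*[1,-1,-1]); o=T[:3,3]
    return o+d*(z-o[2])/d[2]
def model(p,M):
    c,s=np.cos(p[2]),np.sin(p[2]); M=np.asarray(M,float)
    return np.c_[p[0]+c*M[:,0]-s*M[:,1],p[1]+s*M[:,0]+c*M[:,1],M[:,2]]
def fit(obs,p0):
    # obs: list of (ci, model Nx3 m, pix Nx2)
    f=lambda p:np.concatenate([(proj(c,model(p,M))-U).ravel() for c,M,U in obs])
    r=least_squares(f,p0,loss='soft_l1'); return r.x,f(r.x).reshape(-1,2)
E
cat > f1.py <<'E'
from fit import *
S,D=cams.camera_info("scene"),cams.camera_info("side")
a=lambda L,s,o:np.array(L,float)/s+np.array(o)
m=lambda L:np.array(L,float)/1000
rs=(m([[29,73,127],[-29,73,127],[29,-67,127],[-29,-73,127],[-44,73,0],[44,73,0],[-55,56,14],[-55,0,14],[-55,-56,14]]),
 a([[118,185],[262,230],[325,60],[465,98],[265,578],[65,505],[332,538],[405,473],[480,412]],6.667,(340,120)))
rd=(m([[-29,-73,127],[29,-73,127],[-29,73,127],[29,73,127],[-44,-73,0],[44,-73,0],[-55,56,14],[-55,0,14],[-55,-56,14]]),
 a([[380,332],[513,288],[240,100],[362,68],[352,537],[523,468],[200,308],[247,400],[300,493]],4.615,(270,200)))
cs=(m([[42,81,119],[-42,81,119],[-42,-81,119],[42,-81,119],[42,81,0]]),a([[22,322],[195,385],[402,187],[245,140],[45,548]],4,(230,160)))
cd=(m([[42,-81,119],[-42,-81,119],[-42,81,119],[42,81,119],[-42,-81,0],[42,-81,0]]),a([[350,245],[205,297],[90,150],[205,103],[215,480],[357,425]],5,(235,110)))
for nm,s,d in(("rack",rs,rd),("carton",cs,cd)):
    for o in([(S,*s)],[(D,*d)],[(S,*s),(D,*d)]):
        p,r=fit(o,[.5,0,0]); print(nm,p,np.sqrt((r**2).mean()))
    print(r)
print("blue lbl scene",ray(S,np.array([185,292])/4+[230,160],.113),"white",ray(S,np.array([262,224])/4+[230,160],.113))
print("side",ray(D,np.array([177,174])/5+[235,110],.113),ray(D,np.array([225,227])/5+[235,110],.113))
print("bottle",ray(D,np.array([684,490])/5+[235,110],0), ray(S,np.array([180,185])/4+[230,160],0))
E
python3 f1.py
```

```text
rack [ 0.5463 -0.3436  0.0053] 0.6706556829549657
rack [ 0.5466 -0.3484  0.002 ] 0.9513718720866742
rack [ 0.5471 -0.3471  0.002 ] 0.965931249749794
[[-0.4808 -0.8491]
 [ 0.7743 -0.5664]
 [ 0.029  -0.6756]
 [ 1.7946 -1.32  ]
 [ 1.4866  0.0596]
 [-0.7784 -1.2294]
 [-0.007  -0.7262]
 [ 0.8149 -0.6675]
 [ 0.4699 -0.4951]
 [ 0.1072 -0.9057]
 [ 0.2254 -0.8884]
 [-0.4069 -1.7517]
 [-0.7147 -2.3248]
 [-2.6785 -0.2645]
 [ 0.1081  0.4281]
 [ 0.8645  0.1625]
 [ 0.6235 -0.656 ]
 [ 0.0103  0.0929]]
carton [0.5124 0.035  0.1412] 0.9017014237813353
carton [0.5139 0.0273 0.1519] 1.9375806284797472
carton [0.5141 0.0328 0.1493] 1.8302293573748936
[[-0.9305 -1.4213]
 [ 1.5531 -0.2359]
 [ 1.0652 -1.5772]
 [-0.4791 -1.9245]
 [-0.2643 -0.655 ]
 [-0.1859 -1.6235]
 [-2.1944 -1.3655]
 [-6.133  -2.8257]
 [-0.2447 -2.2764]
 [-0.1267  0.0044]
 [ 0.2812  0.016 ]]
blue lbl scene [0.51   0.0617 0.113 ] white [0.5178 0.0048 0.113 ]
side [0.5089 0.056  0.113 ] [ 0.5168 -0.      0.113 ]
bottle [ 0.7007 -0.1539  0.    ] [ 0.6924 -0.127   0.    ]
```

```bash
cat > h.py <<'E'
from fit import *
import cv2
from scipy.spatial.transform import Rotation as Rn
def down(phi):
    c,s=np.cos(phi),np.sin(phi)
    return Rn.from_matrix(np.array([[-c,-s,0],[-s,c,0],[0,0,-1.]])).as_rotvec()
def st(t=""):
    s=bot.sense(); print(t,"t",round(s["clock"],2),"tcp",s["tcp_pos"],"F",s["ft_force"],"w",round(s["grip_width"],4),"q",s["joint_pos"])
def snap(n,o):
    ci=cams.camera_info(n); im=cams.grab_frame(n); cv2.imwrite(f"pics/{o}.png",im); np.savez(f"{o}.npz",K=ci["intrinsics"],T=ci["cam_to_world"]); return im
def ldci(o):
    z=np.load(f"{o}.npz"); return {"intrinsics":z["K"],"cam_to_world":z["T"]}
E
python3 - <<'E'
from h import *
for p,f in(([.575,.03,.28],.147),([.60,-.347,.28],0.),([.60,-.347,.28],-1.57),([.512,.06,.076],.147),([.5,-.16,.07],-1.57),([.547,-.403,.2],-1.57)):
    print(inverse_kinematics(p,down(f)))
bot.goto([.60,-.347,.28],down(0)); st(); snap("wrist","w_rack")
bot.goto([.575,.03,.28],down(.147)); st(); snap("wrist","w_car")
E
```

```text
[-0.1749  0.047   0.1263  1.6501  0.     -0.3219]
[-0.7124  0.4337  0.5698  1.707   0.     -0.7124]
[-0.7124  0.4337  0.5698  1.707   0.      0.8576]
[-0.1375 -0.1242 -0.4123  1.2827  0.     -0.2845]
[-0.5592 -0.0904 -0.3919  1.2693  0.      1.0108]
[-0.8269  0.3492  0.3191  1.5408  0.      0.7431]
 t 3.72 tcp [ 0.6003 -0.3463  0.2801] F [-0.1217  0.1427 -0.6088] w 0.0857 q [-0.7114  0.4335  0.5697  1.707   0.0001 -0.7123]
 t 5.17 tcp [0.5754 0.029  0.2799] F [ 0.0282 -0.3404  0.0591] w 0.0855 q [-0.1764  0.0478  0.127   1.6498 -0.0002 -0.3222]
```

View pics/w_rack.png

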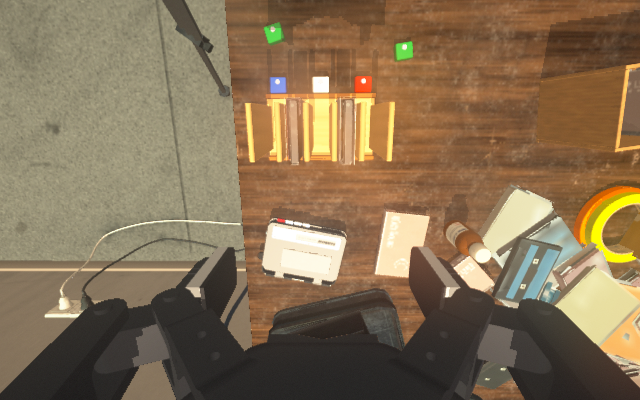

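View pics/w_car.png

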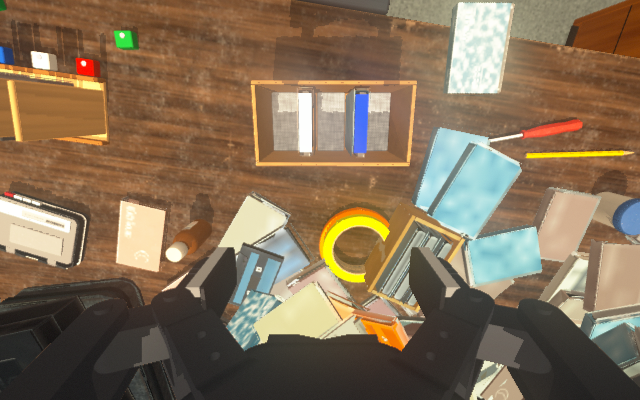

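The wrist views show the rack (blue tab at 278,84; white 320,84; red 363,84) and the carton (white label at 306,122; blue at 361,123). I'll zoom in to measure.

```bash
python3 - <<'E'
import cv2
def c(n,x,y,w,h,o):
    im=cv2.imread(f"pics/{n}.png")[y:y+h,x:x+w]; s=4
    cv2.imwrite(f"pics/{o}.png",cv2.resize(im,None,fx=s,fy=s,interpolation=cv2.INTER_CUBIC))
c("w_rack",230,60,180,120,"zr");c("w_car",240,65,190,110,"zc")
E
```

```text
(no output)
```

View pics/zr.png

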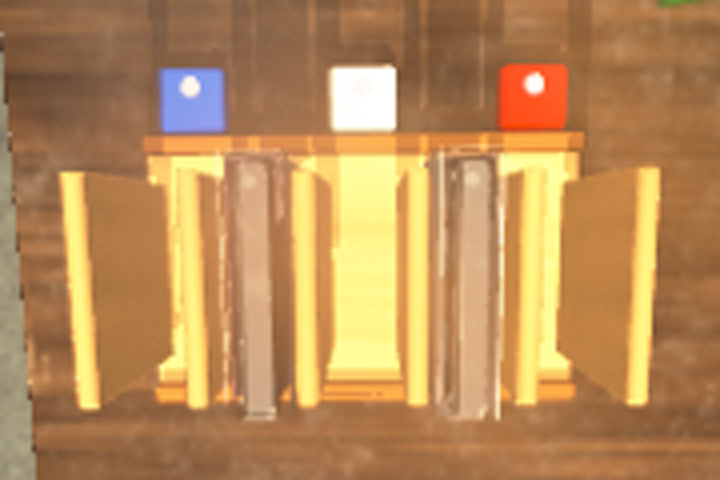

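View pics/zc.png

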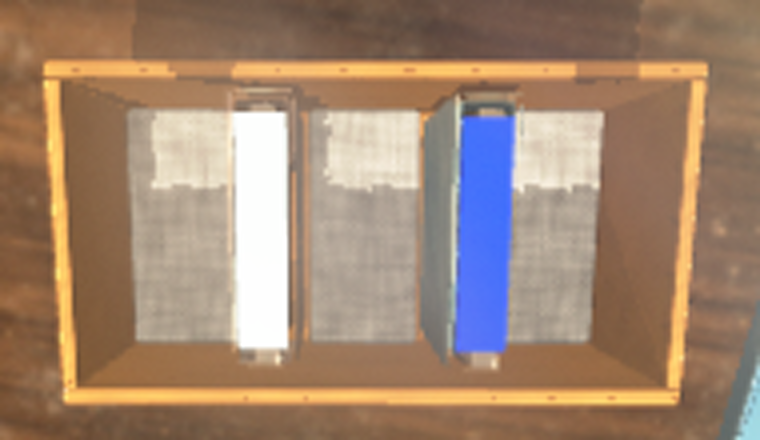

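```bash
cat > f2.py <<'E'
from h import *
exec(open("f1.py").read().split("for nm")[0].replace("from fit import *",""))
W=ldci("w_rack");C=ldci("w_car")
rw=(m([[x,y,127] for y in(-70,-42,-14,14,42,70) for x in(-29,29)]+[[-55,-56,14],[-55,0,14],[-55,56,14]]),
 a([[73,174],[88,404],[192,174],[198,404],[305,172],[307,404],[416,172],[418,404],[533,170],[526,402],[648,170],[637,402],[192,100],[362,98],[534,97]],4,(230,60)))
cw=(m([[-42,-81,119],[-42,81,119],[42,81,119],[42,-81,119]]),a([[44,62],[709,63],[680,404],[66,404]],4,(240,65)))
p,r=fit([(W,*rw)],[.5,-.3,0]);print("rack w",p);print(r.round(2).tolist())
p,r=fit([(W,*rw),(S,*rs),(D,*rd)],[.5,-.3,0]);print("rack all",p)
p,r=fit([(C,*cw)],[.5,0,0]);print("carton w",p);print(r.round(2).tolist())
for nm,e in(("blue",[[489,115],[483,352],[490,92],[481,368]]),("white",[[260,113],[263,350],[263,90],[264,362]])):
    for q in a(e,4,(240,65)): print(nm,ray(C,q,.113))
q=model(p,m([[0,28.5,113],[0,-28.5,113]]));print(q)
E
python3 f2.py
```

```text
rack w [ 0.5477 -0.3477  0.006 ]
[[-0.71, -0.95], [-0.09, 1.46], [-1.39, -1.12], [-0.1, 1.31], [-0.56, -0.78], [0.15, 1.15], [0.76, -0.94], [-0.11, 1.0], [0.59, -0.6], [0.39, 1.35], [0.91, -0.77], [0.14, 1.19], [-0.21, -0.23], [0.06, 0.03], [-0.17, 0.04]]
rack all [ 0.5476 -0.3476  0.0039]
carton w [0.5144 0.0321 0.1448]
[[-0.39, -0.15], [0.46, -0.25], [0.38, 0.35], [-0.47, 0.27]]
blue [0.4804 0.0559 0.113 ]
blue [0.5388 0.0652 0.113 ]
blue [0.4751 0.0552 0.113 ]
blue [0.543  0.0654 0.113 ]
white [ 0.4883 -0.0008  0.113 ]
white [0.5467 0.0076 0.113 ]
white [ 0.4828 -0.0007  0.113 ]
white [0.5498 0.0083 0.113 ]
[[0.5103 0.0604 0.113 ]
 [0.5185 0.0039 0.113 ]]
```

```bash
python3 - <<'E'
from h import *
f=.1448
bot.goto([.5097,.0604,.21],down(f)); hand.gripper_to(.046,30)
bot.move_linear([.5097,.0604,.077],.12); hand.gripper_to(0.0,30); st("grip")
snap("wrist","g1")
bot.move_linear([.5097,.0604,.225],.12); st("lift"); snap("side","g2")
E
```

```text
grip t 7.81 tcp [0.5101 0.0604 0.0776] F [-0.9769  0.1292  3.5194] w 0.0165 q [-0.1373 -0.1324 -0.4169  1.2853  0.0001 -0.2821]
lift t 9.24 tcp [0.5093 0.0604 0.2241] F [-0.2969  0.5792 -0.8688] w 0.0166 q [-0.1374 -0.1617 -0.177   1.557  -0.     -0.2821]
```

View pics/g1.png

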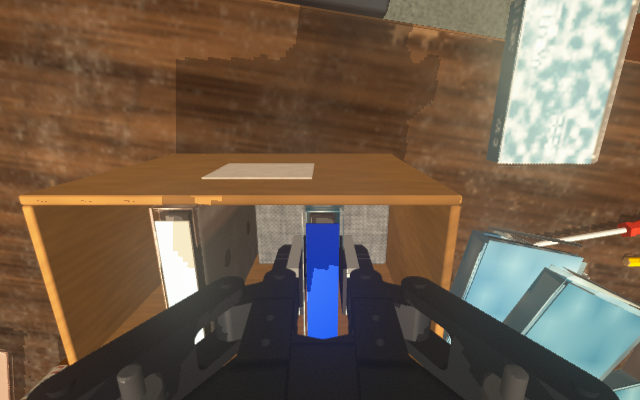

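View pics/g2.png

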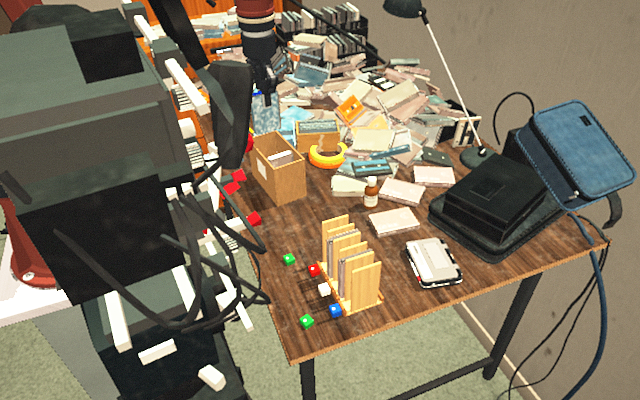

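```bash
cat > stage.py <<'E'
from h import *
X,Y=.50,-.16
bot.goto([X,Y,.225],down(.005)); bot.move_linear([X,Y,.085],.15); 
r=bot.move_linear([X,Y,.069],.03,threshold=4); st(f"down {r}")
z=bot.sense()["tcp_pos"][2]
hand.gripper_to(.05,30); st("open")
bot.move_linear([X,Y,.2],.15)
hand.gripper_to(.085)
bot.goto([X,Y,.2],down(.005-np.pi/2)); st("turned"); snap("wrist","stg_w"); snap("side","stg_s")
E
python3 stage.py
```

```text
down True t 11.71 tcp [ 0.5003 -0.1604  0.0724] F [ 0.3035 -0.6823  2.7197] w 0.0165 q [-0.5593 -0.092  -0.3889  1.273  -0.0004 -0.5641]
open t 12.12 tcp [ 0.4996 -0.1598  0.0719] F [-0.6598  0.7797 -0.0462] w 0.0501 q [-0.5592 -0.0916 -0.3896  1.2738 -0.0001 -0.5642]
turned t 14.97 tcp [ 0.5  -0.16  0.2 ] F [-0.1199 -0.0612  1.2114] w 0.0849 q [-0.5592 -0.1295 -0.1913  1.509   0.      1.0055]
```

```bash
python3 -c "
import cv2
a=cv2.imread('pics/stg_w.png');b=cv2.imread('pics/stg_s.png')[110:330,220:440]
cv2.imwrite('pics/stgA.png',cv2.resize(b,None,fx=2.7,fy=2.7,interpolation=2))"
```

```text
(no output)
```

View pics/stg_w.png

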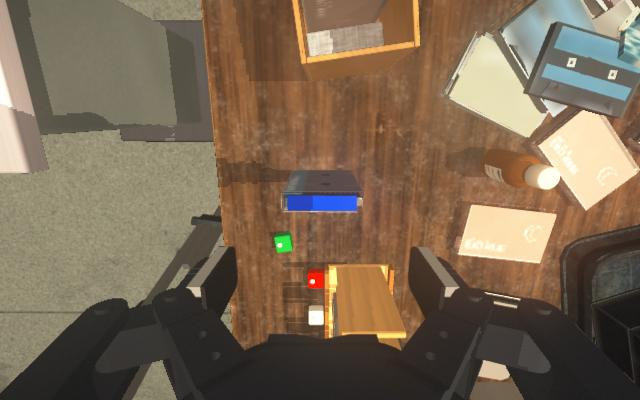

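View pics/stgA.png

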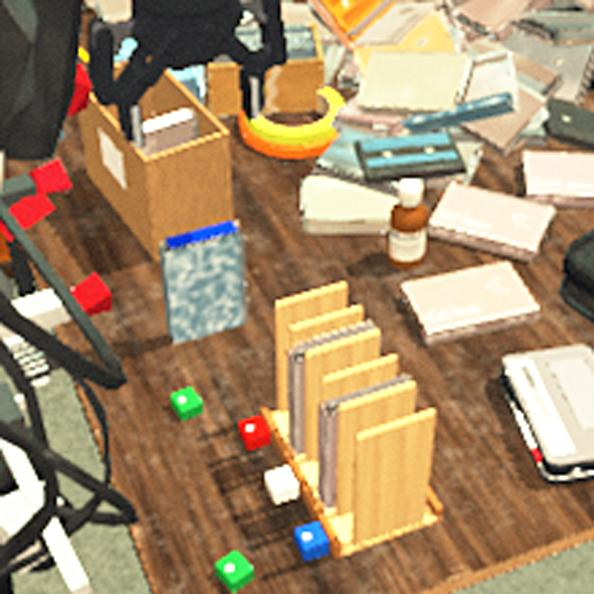

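```bash
python3 - <<'E'
from h import *
im=cv2.imread("pics/stg_w.png").astype(int); C=ldci("stg_w")
m=((im[...,0]>150)&(im[...,2]<110)&(im[...,0]-im[...,2]>110)).astype(np.uint8); m[:160]=0;m[240:]=0
n,l,s,c=cv2.connectedComponentsWithStats(m); k=1+s[1:,4].argmax(); r=cv2.minAreaRect(np.argwhere(l==k)[:,::-1].astype(np.float32)); print(s[k],c[k],r)
for q in [c[k],*cv2.boxPoints(r)]: print(ray(C,q,.108))
E
```

```text
[ 287  195   70   16 1025] [322.3737 202.7298] ((321.5, 202.5), (15.0, 69.0), 90.0)
[ 0.4999 -0.1606  0.108 ]
[ 0.4703 -0.154   0.108 ]
[ 0.5279 -0.1537  0.108 ]
[ 0.5284 -0.1669  0.108 ]
[ 0.47   -0.1672  0.108 ]
```

```bash
python3 - <<'E'
from h import *
f=.005-np.pi/2
bot.move_linear([.4999,-.1605,.066],.12); hand.gripper_to(0.06,30); st("grip")
bot.move_linear([.4999,-.1605,.22],.15); st("lift")
bot.goto([.548,-.4037,.22],down(f)); bot.move_linear([.548,-.4037,.203],.1); st("pre")
snap("wrist","pre_w");snap("side","pre_s");snap("scene","pre_c")
E
python3 -c "
import cv2
b=cv2.imread('pics/pre_s.png')[150:330,240:440];c=cv2.imread('pics/pre_c.png')[70:220,320:480]
cv2.imwrite('pics/preA.png',cv2.resize(b,None,fx=3,fy=3,interpolation=2));cv2.imwrite('pics/preB.png',cv2.resize(c,None,fx=4,fy=4,interpolation=2))"
```

```text
grip t 16.62 tcp [ 0.5003 -0.1608  0.0669] F [-0.8571  1.2637  6.2977] w 0.0688 q [-0.5601 -0.0881 -0.3955  1.2622 -0.0001  1.0057]
lift t 17.79 tcp [ 0.4995 -0.1602  0.2189] F [ 0.9892 -0.3049 -0.7671] w 0.0688 q [-0.56   -0.1264 -0.1543  1.5446 -0.      1.0057]
pre t 19.08 tcp [ 0.548  -0.4022  0.2029] F [ 0.6342 -0.4699 -0.8172] w 0.0683 q [-0.8249  0.3524  0.3282  1.5477  0.0001  0.7395]
```

View pics/pre_w.png

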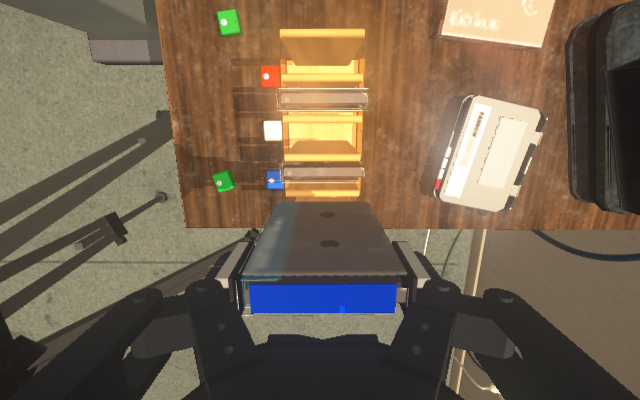

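View pics/preA.png

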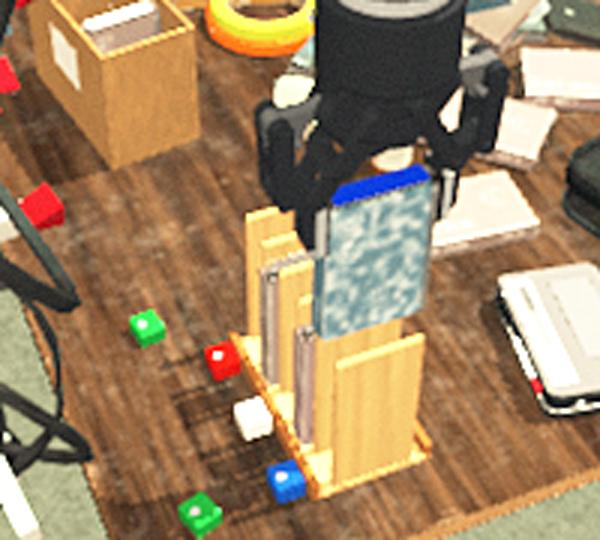

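View pics/preB.png

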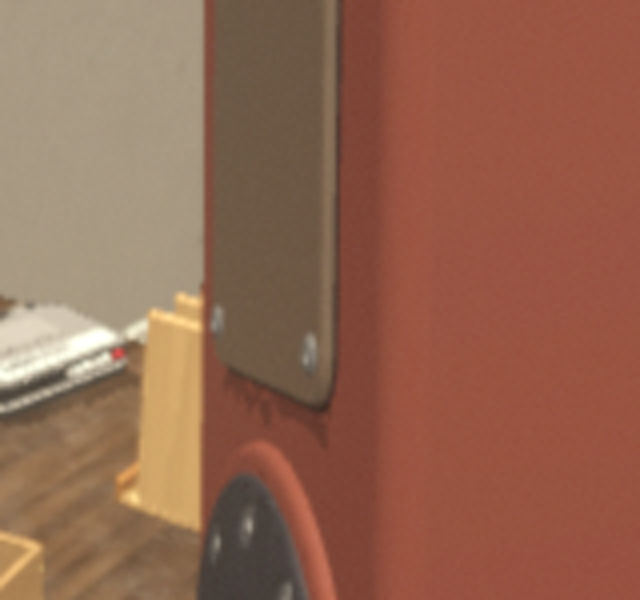

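```bash
python3 - <<'E'
from h import *
C=ldci("pre_w"); y=-.4022
for z in(.2444,.1364):
  print(proj(C,np.array([[.548-.0345,y+.0085,z],[.548+.0345,y+.0085,z]])))
print(proj(C,model([.5477,-.3477,.005],np.array([[x,yy,.127] for yy in(-.042,-.014,.014,.042) for x in(-.029,.029)]))))
print(C["cam_to_world"][:3,3],cams.camera_info("wrist")["cam_to_world"][:3,3])
im=cv2.imread("pics/pre_w.png")[10:330,200:440];cv2.imwrite("pics/preW.png",cv2.resize(im,None,fx=2.5,fy=1.87*1,interpolation=2))
E
```

```text
[[235.2692 278.4289]
 [410.6278 279.3306]]
[[276.5268 200.7989]
 [368.7274 201.3234]]
[[285.1428 192.6426]
 [359.936  192.7108]
 [283.8709 156.4964]
 [361.2984 156.5735]
 [282.5061 117.7108]
 [362.7603 117.7979]
 [281.038   75.9856]
 [364.3331  76.084 ]]
[ 0.5473 -0.3316  0.3463] [ 0.5475 -0.3326  0.3473]
```

View pics/preW.png

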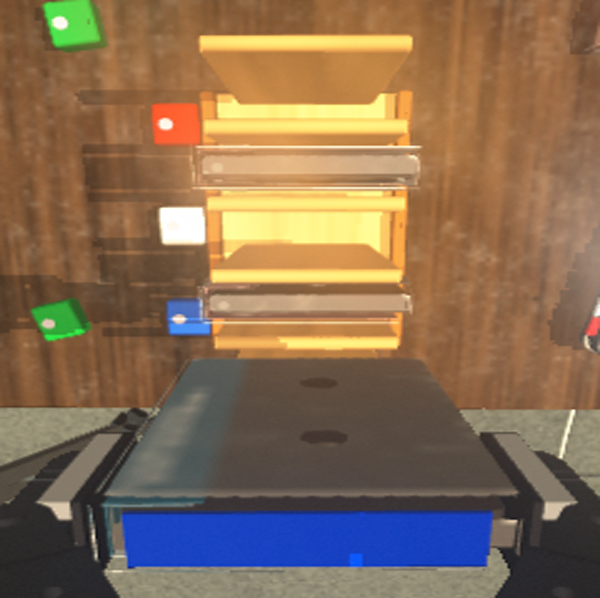

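```bash
cat > insert.py <<'E'
from h import *
import sys
X,Y,zl=map(float,sys.argv[1:4])
r=bot.move_linear([X,Y,.183],.05,threshold=6); st(f"a {r}")
if not r:
    r=bot.move_linear([X,Y,zl+.012],.09,threshold=8); st(f"b {r}")
    if not r:
        r=bot.move_linear([X,Y,zl-.003],.025,threshold=5); st(f"c {r}")
snap("side","ins_s");snap("wrist","ins_w")
E
python3 insert.py .548 -.4037 .072
```

```text
a False t 19.78 tcp [ 0.5479 -0.4036  0.1827] F [ 0.5425 -0.3421 -0.7973] w 0.0682 q [-0.8265  0.3514  0.2904  1.5104  0.      0.7393]
b False t 21.03 tcp [ 0.5484 -0.4041  0.0849] F [-0.6966 -0.1815 -1.2269] w 0.0686 q [-0.8265  0.3708  0.1365  1.3351 -0.      0.7393]
c True t 21.51 tcp [ 0.5478 -0.4038  0.0729] F [-0.533  -0.6905  4.861 ] w 0.0685 q [-0.8267  0.3768  0.1216  1.3158 -0.0004  0.7393]
```

```bash
python3 -c "
import cv2
b=cv2.imread('pics/ins_s.png')[150:330,240:440]
cv2.imwrite('pics/preA.png',cv2.resize(b,None,fx=3,fy=3,interpolation=2))"
```

```text
(no output)
```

View pics/preA.png

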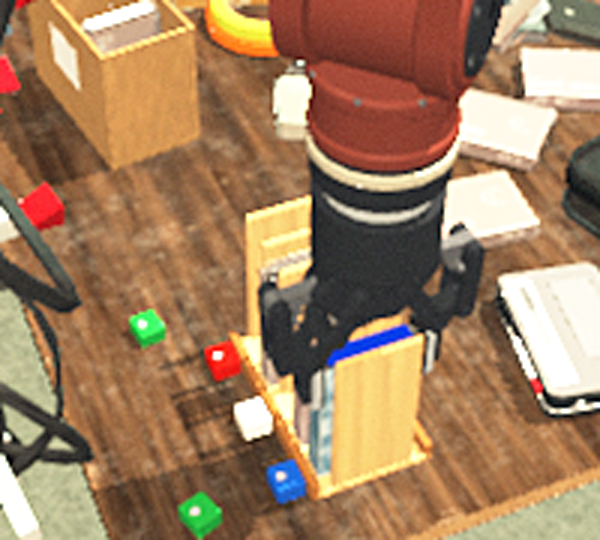

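View pics/ins_w.png

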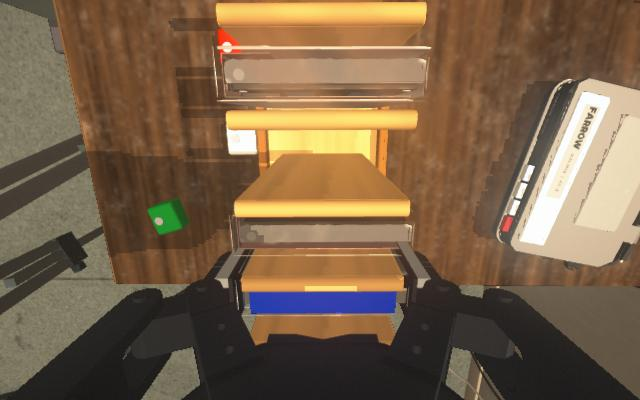

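```bash
python3 - <<'E'
from h import *
hand.gripper_to(.085,30); st("rel")
bot.move_linear([.548,-.4037,.215],.15)
f=.1448; x,y=.5174,.0038
bot.goto([x,y,.215],down(f)); hand.gripper_to(.046,30)
snap("side","after_blue")
bot.move_linear([x,y,.077],.12); hand.gripper_to(0.0,30); st("grip")
bot.move_linear([x,y,.225],.12); st("lift"); 
E
python3 stage.py
python3 -c "
import cv2
b=cv2.imread('pics/stg_s.png')[110:330,220:440]
cv2.imwrite('pics/stgA.png',cv2.resize(b,None,fx=2.7,fy=2.7,interpolation=2))"
```

```text
rel t 21.93 tcp [ 0.5475 -0.4032  0.0718] F [-0.1583 -0.0831  0.3032] w 0.0848 q [-0.8265  0.3777  0.1209  1.3158 -0.0001  0.7393]
grip t 26.72 tcp [0.5178 0.0037 0.0776] F [-0.8277 -0.5139  3.1972] w 0.0164 q [-0.2458 -0.1192 -0.4048  1.2843 -0.     -0.3906]
lift t 28.1 tcp [0.517  0.0039 0.2241] F [-0.6035  0.019  -0.8103] w 0.0165 q [-0.2458 -0.149  -0.1654  1.5557 -0.     -0.3906]
down True t 30.33 tcp [ 0.5002 -0.1604  0.0724] F [ 0.6795 -1.2491  2.7227] w 0.0163 q [-0.5593 -0.092  -0.3889  1.273  -0.0004 -0.5642]
open t 30.75 tcp [ 0.4996 -0.1598  0.0719] F [0.2194 0.2386 0.0319] w 0.0497 q [-0.5591 -0.0916 -0.3896  1.2738 -0.0001 -0.5641]
turned t 33.59 tcp [ 0.5  -0.16  0.2 ] F [-0.582  -0.3724 -0.4333] w 0.0853 q [-0.5592 -0.1295 -0.1913  1.509   0.      1.0055]
```

View pics/stg_w.png

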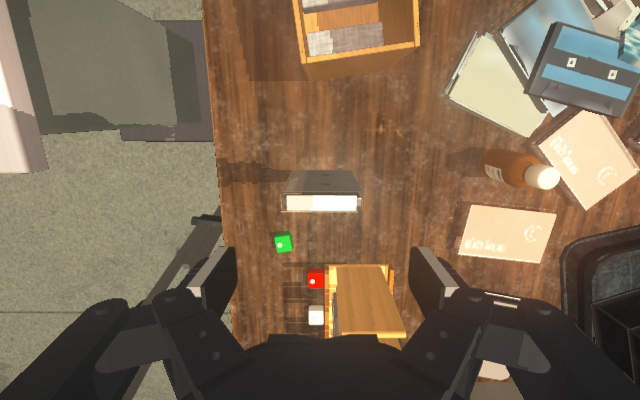

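View pics/stgA.png

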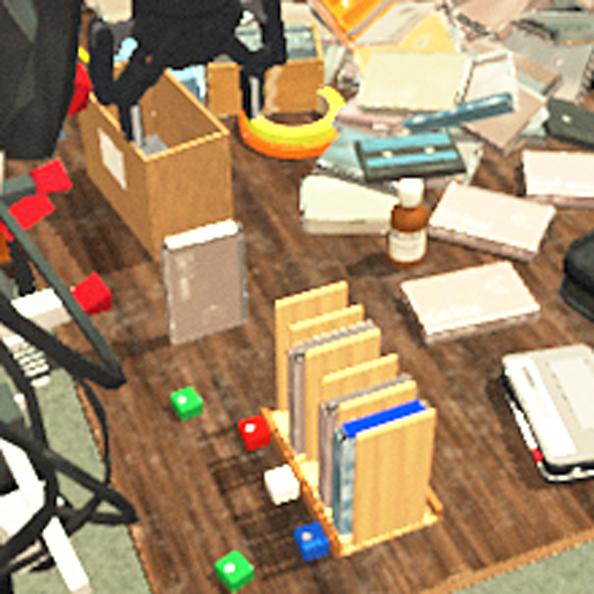

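```bash
python3 - <<'E'
from h import *
f=.005-np.pi/2
bot.move_linear([.4999,-.1605,.066],.12); hand.gripper_to(0.06,30); st("grip")
bot.move_linear([.4999,-.1605,.22],.15); st("lift")
bot.goto([.5477,-.3477,.22],down(f)); bot.move_linear([.5477,-.3477,.203],.1); bot.wait(.2); st("pre")
snap("wrist","pre2_w");C=ldci("pre2_w")
print(proj(C,np.array([[.5477-.0345,-.3477+.0085,.1364],[.5477+.0345,-.3477+.0085,.1364]])))
print(proj(C,model([.5477,-.3477,.005],np.array([[x,yy,.127] for yy in(.014,.042,.07) for x in(-.029,.029)]))))
im=cv2.imread("pics/pre2_w.png")[10:330,200:440];cv2.imwrite("pics/preW2.png",cv2.resize(im,None,fx=2.5,fy=1.87,interpolation=2))
E
```

```text
grip t 35.24 tcp [ 0.5003 -0.1609  0.0669] F [-1.8198 -0.0442  6.0591] w 0.0686 q [-0.5601 -0.0882 -0.3955  1.2622 -0.0002  1.0057]
lift t 36.42 tcp [ 0.4995 -0.1602  0.2189] F [ 0.5082  0.1813 -1.8698] w 0.0682 q [-0.5601 -0.1264 -0.1543  1.5447  0.      1.0057]
pre t 37.73 tcp [ 0.5479 -0.3475  0.2038] F [-0.0866  0.0033 -1.1696] w 0.0684 q [-0.7663  0.2502  0.2092  1.5288 -0.      0.7991]
[[276.2865 200.603 ]
 [368.1162 201.0081]]
[[284.8245 190.5944]
 [359.4661 190.5702]
 [283.502  154.4544]
 [360.781  154.4455]
 [282.0825 115.6663]
 [362.1922 115.6751]]
```

View pics/preW2.png

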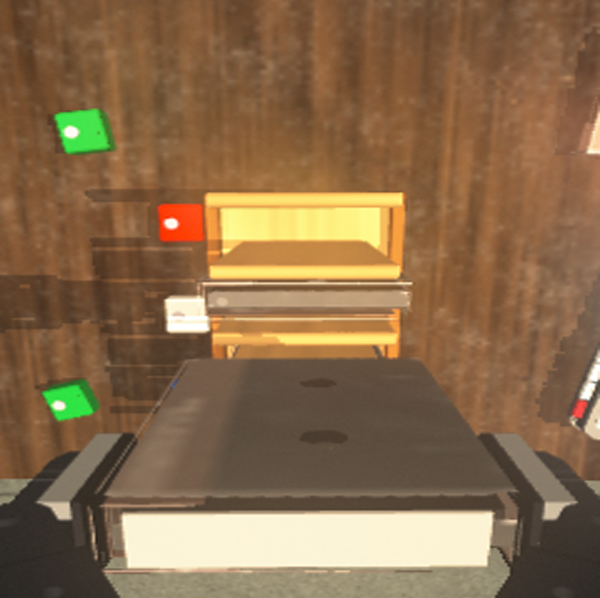

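```bash
python3 insert.py .5477 -.3477 .072
```

```text
a False t 38.33 tcp [ 0.5475 -0.3476  0.1827] F [0.3722 0.0629 0.0814] w 0.0687 q [-0.7668  0.2499  0.1706  1.4921 -0.      0.799 ]
b False t 39.58 tcp [ 0.5481 -0.3481  0.0849] F [ 0.3199 -0.6397 -1.1417] w 0.0687 q [-0.7667  0.2744  0.021   1.3161 -0.      0.799 ]
c True t 40.05 tcp [ 0.5474 -0.3477  0.0727] F [-1.3164  0.4342  4.6196] w 0.0686 q [-0.7669  0.2809  0.0063  1.2967 -0.0005  0.799 ]
```

View pics/ins_w.png

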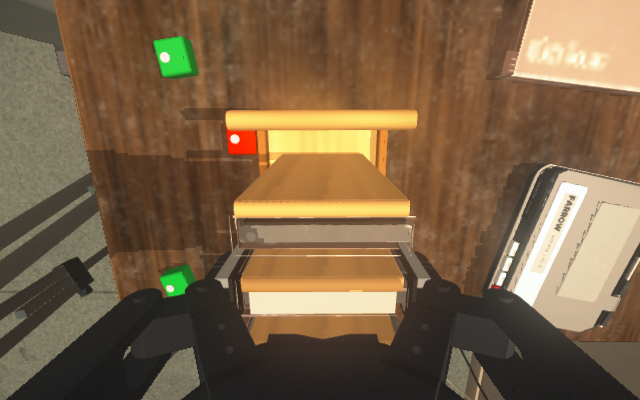

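```bash
python3 - <<'E'
from h import *
hand.gripper_to(.085,30); st("rel")
bot.move_linear([.5477,-.3477,.22],.15)
bot.goto([.60,-.347,.28],down(0)); st("view"); snap("wrist","fin_w")
bot.goto([.52,.03,.3],down(.147)); snap("side","fin_s"); snap("scene","fin_c"); st()
for n,o,(x,y,w,h) in(("fin_w","finA",(230,60,180,120)),("fin_s","finB",(235,110,190,220)),("fin_c","finC",(230,110,220,200))):
    cv2.imwrite(f"pics/{o}.png",cv2.resize(cv2.imread(f"pics/{n}.png")[y:y+h,x:x+w],None,fx=2.7 if h>150 else 4,fy=2.7 if h>150 else 4,interpolation=2))
E
```

```text
rel t 40.47 tcp [ 0.5472 -0.3472  0.0719] F [-0.5027 -0.3654  0.1096] w 0.0847 q [-0.7667  0.2817  0.0057  1.2966 -0.      0.799 ]
view t 42.95 tcp [ 0.5998 -0.3469  0.2795] F [-0.3799  0.0055  0.5639] w 0.0848 q [-0.7125  0.4338  0.5689  1.7068  0.     -0.7113]
 t 44.53 tcp [0.5204 0.029  0.2997] F [-0.4886  0.7489 -0.0284] w 0.0848 q [-0.1955 -0.1077  0.0108  1.6897 -0.0001 -0.341 ]
```

View pics/finA.png

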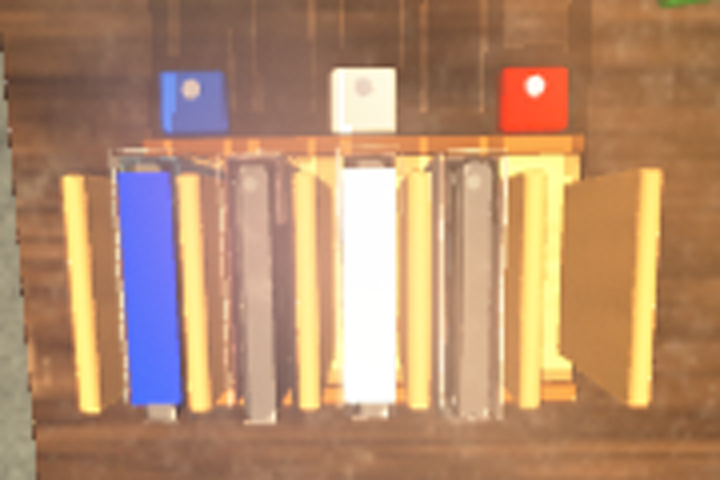

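View pics/finB.png

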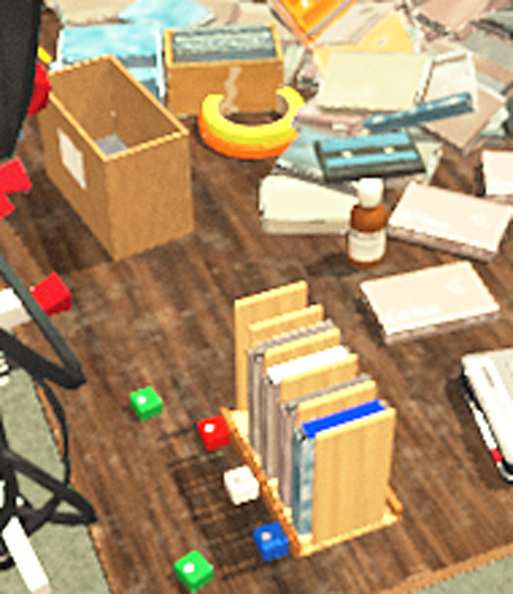

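View pics/finC.png

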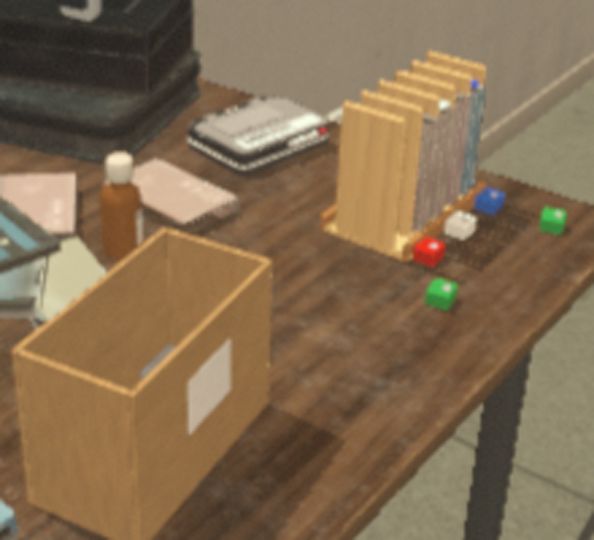

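```bash
python3 - <<'E'
from h import *
C=ldci("fin_w")
for n,q,s in(("blue",[149.5,287],-.056),("white",[368.5,287],0),("kept1",[255,290],-.028),("kept2",[472,290],.028)):
    p=ray(C,np.array(q)/4+[230,60],.114); print(n,p,"vs",model([.5477,-.3477,.005],[[0,s,.114]]))
bot.sign_off()
E
```

```text
blue [ 0.5466 -0.4029  0.114 ] vs [[ 0.548  -0.4037  0.114 ]]
white [ 0.5467 -0.3464  0.114 ] vs [[ 0.5477 -0.3477  0.114 ]]
kept1 [ 0.5474 -0.3757  0.114 ] vs [[ 0.5478 -0.3757  0.114 ]]
kept2 [ 0.5475 -0.3197  0.114 ] vs [[ 0.5476 -0.3197  0.114 ]]
the job is handed in; nothing more can be done
```

Both cassettes are filed: the blue-label one in the blue-tab slot and the white-label one in the white-tab slot. I handed the job in at about 45 s of the 72 s allowed; no verdict is reported.

- **How it was done:** I lifted each cassette out of the carton by its flat faces and stood it on its end on the bare desk. I then took it again by its narrow sides and lowered it into its slot until contact.
- **Depth:** contact came within 1 mm of the height expected for a cassette fully down, for both of them.
- **Position in the last pictures:** the label centres lie within about 2 mm of the slot centres.
- **Upright:** they look upright in the pictures; I did not measure the angle.
- **Other objects:** the filed cassettes measured within 1 mm of their slot centres, and the bottle looks unmoved. The gripper was clear of everything.
- **Disagreement:** the scene and side cameras alone differed by about 5–8 mm in y on the rack and carton. I used the wrist-camera fit, and the pictures taken before each insertion matched it.

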